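# Unload sensor blocks through the cabinet ports, tip them over and box them

## Task

First take the screwdriver out of the yellow-edged tray and lay it on the black rubber tool mat, where it stays. Then take the sensor blocks that are there out of the dust cabinet through its round ports, in the order red, yellow, green by their end caps, and tip each one down the ramp from the yellow sill so that it comes to rest flat on the run-out with its blue face up before laying it, blue face still up, flat in an empty compartment of the tray. Do not knock the cabinet with the gripper or arm, and leave everything else on the bench where it is.

Things in the scene. Friction and masses are not known exactly. Their poses are not given: they have to be found in the camera images.
- cabinet: Dust cabinet, fixed, 180 mm deep (x), 455 mm wide (y), origin under its centre, front facing its -x (the robot). Its upper face is a flat 6 mm panel sloping 25 degrees from level, rising towards +x: outer face 146 mm high at the front, 185 mid, 224 at the back. Three round ports 130 mm across in a row along y, 146 mm apart. Only fingers fit through; the gripper's body stays outside.
- port_left (a point): Centre of the left (+y) port, on the panel's outer face; axes as the cabinet's. Under each port stands a pedestal 72 mm across, top 60 mm high, its centre 10 mm in +x of the port's centre; a block on it reaches 180 mm high.
- port_mid (a point): Centre of the middle port, likewise. Best reached with the tool tilted 25 degrees like the panel's normal (fingers pointing down and away from the robot), opened only 65 to 70 mm, gripping a block across its 50 mm width near its top.
- port_right (a point): Centre of the right (-y) port, likewise. Lift a block by 60 mm along the panel's normal and then 120 mm straight up before moving sideways; lifted along the normal all the way its foot would catch the port's lower rim.
- red_centre (a point): Red sensor block, 40 mm thick (x), 50 wide (y), 120 long (z), about 0.4 kg: aluminium, red cap on its +z end, blue cover over its +x face, bare metal -x face. Point: its very centre; axes: the block's. Starts upright, cap up, blue face to the robot (within 0.2 rad of the cabinet's facing), on a pedestal under one of the ports (which one varies), or absent (None).
- yellow_centre (a point): Yellow sensor block, 40 mm thick (x), 50 wide (y), 120 long (z), about 0.4 kg: aluminium, yellow cap on its +z end, blue cover over its +x face, bare metal -x face. Point: its very centre; axes: the block's. Starts upright, cap up, blue face to the robot (within 0.2 rad of the cabinet's facing), on a pedestal under one of the ports (which one varies), or absent (None).
- green_centre (a point): Green sensor block, 40 mm thick (x), 50 wide (y), 120 long (z), about 0.4 kg: aluminium, green cap on its +z end, blue cover over its +x face, bare metal -x face. Point: its very centre; axes: the block's. Starts upright, cap up, blue face to the robot (within 0.2 rad of the cabinet's facing), on a pedestal under one of the ports (which one varies), or absent (None).
- ramp: Tipping ramp, fixed, 150 mm wide, origin under the centre of its footprint, running down towards its own +x (roughly away from the robot). Flat yellow sill from x = -150 to -90 mm, 85 mm high; slick metal slope down at 39 degrees to x = 0; flat slick run-out to x = 160 mm, its floor 12 mm high, with red kerbs 22 mm high at y = +-75 mm and an end stop 32 mm high.
- sill_edge (a point): Middle of the sill's front edge, where the slope begins; axes as the ramp's. A block with its foot's front edge here, its blue face to the ramp's -x, leaning more than about 20 degrees towards +x, topples when let go and slides down head first on to the run-out, blue face up.
- tray: Black tray, yellow edges, fixed, 240 mm (x) by 148 mm (y), origin under its centre. Foam floor 30 mm high; three compartments in a row along x, centred at x = -79, 0, 79 mm, each 74 (x) by 136 (y) mm. Dividers and edges stand 6 mm above the foam. A block lies with its length along y. Fingertips 10 mm above a lying block's underside clear the dividers.
- mat: Black rubber tool mat with red stripes along its long edges, fixed, 110 mm (x) by 250 mm (y), 4 mm thick; origin at the centre of its underside.
- driver_handle (a point): Centre of the handle of a screwdriver: squarish green and black handle 100 mm long (x), 28 mm wide and 28 mm high, then an 85 mm steel shaft towards +x; 0.12 kg. Starts lying across the tray's compartments, on the dividers (this point about 50 mm above the bench); may be knocked aside at some moment.
- jar: Bystander: jar with a red lid, 64 mm across, 75 mm high; origin under its centre.
- pot: Bystander: black open pot, 70 mm across, 80 mm high; origin under its centre.
- spacer: Bystander: steel spacer block, 90 x 50 x 30 mm.
- cardbox: Bystander: cardboard box, 120 x 90 x 60 mm.

How it is judged:
On the way, in this order (a step that is already met when the one before it is completed fails the run):
1. the screwdriver lies on the tool mat (x of driver_handle in the frame of mat between -0.055 and 0.055 m and y of driver_handle in the frame of mat between -0.125 and 0.125 m and z of driver_handle in the frame of mat between 0 and 0.035 m), for 0.2 s.
2. the red block lies flat on the ramp's run-out, blue face up (x of red_centre in the frame of ramp between 0.045 and 0.115 m and y of red_centre in the frame of ramp between -0.07 and 0.07 m and z of red_centre in the frame of ramp between 0.024 and 0.04 m and angle between red_centre's own x axis and vertical below 0.12 rad), for 0.2 s.
3. the yellow block lies flat on the ramp's run-out, blue face up (x of yellow_centre in the frame of ramp between 0.045 and 0.115 m and y of yellow_centre in the frame of ramp between -0.07 and 0.07 m and z of yellow_centre in the frame of ramp between 0.024 and 0.04 m and angle between yellow_centre's own x axis and vertical below 0.12 rad), for 0.2 s.
4. the green block lies flat on the ramp's run-out, blue face up (x of green_centre in the frame of ramp between 0.045 and 0.115 m and y of green_centre in the frame of ramp between -0.07 and 0.07 m and z of green_centre in the frame of ramp between 0.024 and 0.04 m and angle between green_centre's own x axis and vertical below 0.12 rad), for 0.2 s.
At the end, for the whole second after the job is handed in: Every block that was there lies flat (within 0.1 rad) on the foam of the tray, blue face up, one to a compartment, and the screwdriver lies with the middle of its handle over the tool mat (all of step 1 and x of red_centre in the frame of tray between -0.115 and 0.115 m and y of red_centre in the frame of tray between -0.03 and 0.03 m and z of red_centre in the frame of tray between 0.044 and 0.055 m and angle between each of red_centre, yellow_centre, green_centre's own x axis and vertical below 0.1 rad and x of yellow_centre in the frame of tray between -0.115 and 0.115 m and y of yellow_centre in the frame of tray between -0.03 and 0.03 m and z of yellow_centre in the frame of tray between 0.044 and 0.055 m and x of green_centre in the frame of tray between -0.115 and 0.115 m and y of green_centre in the frame of tray between -0.03 and 0.03 m and z of green_centre in the frame of tray between 0.044 and 0.055 m); the robot touches nothing.
It fails at once if something else on the bench is moved by more than 30 mm (distance of any of jar, pot, spacer, cardbox from where it was at the start of the episode above 0.03 m).
It fails at once if the gripper or arm presses on the cabinet with more than 20 N (contact force between cabinet and the fingers above 20 N or contact force between cabinet and the arm above 20 N).
Of red, yellow, green only 2 to 3 are there at a start; the rules pass over those that are not, and their reading is None.
At some moment in a run one of driver may be knocked a few centimetres aside while the robot is not near it.
It also fails if it takes over 210 s, if anything falls off the work surface, if the arm or the gripper's body presses on something with over 40 N, if the wrist force passes 120 N, or if a joint passes its speed limit or range.

## Robot

A 7-joint arm with a two-finger parallel gripper is mounted at the origin on the work surface. World frame = base frame: x ahead of the robot, y to its left, z up, the work surface at z = 0. Lengths are in m, angles in rad, forces in N, time in s.
With the tool pointing down it reaches from about 0.425 to 0.925 m from the base axis. Payload 6.8 kg.
Tool frame: the origin (TCP) lies at the very end of the fingers, on their centre line; the grasp point (between the pads) lies 19 mm behind it (manip.hold_point_z is the distance from the TCP to the grasp point, in m); z points along the fingers, y is the line along which they close (so a half turn about z gives the same grasp; the last joint's range is limited). The gripper opens to 85 mm and grips with 20 to 120 N. Pads are 22 mm wide; open, the fingers measure 114 mm over their backs; the gripper's body (76 mm by 85 mm) begins 54 mm behind the grasp point. The pads swing forward as they close: fully open they stand 13 mm farther back than shut.
Start: joints at [-1.268, 0.477, 0.022, 1.555, -0.011, 1.109, -0.083], TCP at [0.27, 0.619, 0.231] pointing down, gripper open.
Joint ranges: [-2.96, 2.96], [-0.34, 2.1], [-1.41, 1.46], [0.24, 2.44], [-1.37, 4.51], [0.17, 1.92], [-2.96, 2.96]. Speed limits (rad/s): [2.39, 2.39, 3.14, 3.14, 3.14, 3.14, 3.14].

## Interface

Orientations are given as a unit quaternion [x, y, z, w].
In Python, from rig import manip gives the robot as it stands. The module is installed in compiled form; this text tells all that it offers. Calls block until the motion is done:
- manip.move_ptp(position, orientation): joint-space move of the TCP to a pose.
- manip.move_linear(position, orientation=None, v=0.15, max_force=None): straight line of the TCP; orientation=None keeps the orientation; v is the mean speed in m/s. With max_force (N) it stops when the force on the tool has changed by that much, and returns True; else False.
- manip.move_j(angles): joint-space move.
- manip.gripper_to(opening, grip_force=None): finger opening in m; grip_force is the grip in N (None keeps the last); returns when the fingers have stopped.
- manip.hold(seconds).
- manip.inverse_kinematics(position, orientation): joint angles nearest the present ones, or None.
- manip.state(): the state.
- manip.camera(name): name is "scene" or "top" or "wrist"; returns the picture (400x640x3 uint8, red, green, blue); there is no depth.
- manip.camera_info(name): a dict with "fov_y" (degrees; the focal length in pixels is half the picture's height over the tangent of half this angle, whatever the lens; pixels are square), "cx", "cy" (the principal point, pixels), "world_to_cam" (4x4, takes a point from world to camera coordinates); the wrist camera has in their place "tool_from_camera" (4x4, takes a point from camera to tool coordinates, whose origin is the TCP and whose axes are the flange's). Camera axes: x right, y down, z forward; pixel columns grow to the right and rows downward; lengths in m; the calibration is good to about 2 mm. A picture is of the moment at which its call begins: read the wrist's pose just before it. camera_info takes no time and is no camera call.
A pose or a line that the arm cannot do raises manip.IKError and nothing moves.
- manip.sign_off(): hands the job in; it is judged then, once.
The state is a dict: "time": time; "joint_positions": joint angles; "qd": joint speeds; "effort": joint torques, N m; "eef_pos": TCP position; "tool_rot": TCP orientation; "force": force on the tool from outside, world axes, zero at the start; "ft_torque": the same for the moment, N m; "opening": finger opening in m; "grip_force": force on a finger pad.
Only numpy, scipy, OpenCV 4.12 (cv2) and the standard library are available. Lean on these libraries where they do the work, as an engineer would, in place of code of your own. Each camera call takes 0.05 s, during which the arm holds its last target. There are 200 camera calls.

## Working session

There is one attempt and no reset: what is moved stays moved. The work goes in short steps, each a Python script; the robot and the scene stay as the last script left them, time stands still between calls to the robot, and variables do not carry over. Pictures are saved under pics/ and viewed, at most 16 in all, crops included, and the job is handed in when it is done.

```bash
mkdir -p pics
cat > h.py <<'E'
import numpy as np, cv2
from rig import manip
from scipy.spatial.transform import Rotation as R
def snap(cam,fn,crop=None,scale=1):
    im=manip.camera(cam)
    if crop: x0,y0,x1,y1=crop; im=im[y0:y1,x0:x1]
    if scale!=1: im=cv2.resize(im,None,fx=scale,fy=scale,interpolation=cv2.INTER_CUBIC)
    cv2.imwrite('pics/'+fn+'.png',im[:,:,::-1]);
E
python3 - <<'E'
from h import *
for c in('top','scene'):
    snap(c,c+'0'); i=manip.camera_info(c); print(c,{k:(np.round(v,4).tolist()) for k,v in i.items()})
print({k:(np.round(v,4).tolist()) for k,v in manip.camera_info('wrist').items()})
print(manip.state(),manip.hold_point_z)
E
```

```text
top {'fov_y': 44.1201, 'cx': 322.9344, 'cy': 201.5612, 'world_to_cam': [[-0.0845, -0.9964, -0.0007, -0.0332], [-0.9746, 0.0828, -0.2083, 0.5519], [0.2076, -0.0169, -0.9781, 1.3961], [0.0, 0.0, 0.0, 1.0]]}
scene {'fov_y': 50.9495, 'cx': 311.8725, 'cy': 203.2753, 'world_to_cam': [[0.6214, 0.7834, -0.0138, -0.2806], [0.4255, -0.3522, -0.8336, -0.1348], [-0.6579, 0.5121, -0.5522, 1.954], [0.0, 0.0, 0.0, 1.0]]}
{'fov_y': 71.1217, 'cx': 318.7973, 'cy': 196.892, 'tool_from_camera': [[0.0002, -0.9556, -0.2945, 0.0744], [1.0, 0.0001, 0.0004, 0.0006], [-0.0004, -0.2945, 0.9556, -0.1424], [0.0, 0.0, 0.0, 1.0]]}
{'time': 0.1, 'joint_positions': array([-1.26811296,  0.47770618,  0.02233818,  1.55638384, -0.0115209 ,
        1.10931702, -0.08310495]), 'qd': array([ 0.00192997, -0.00340721,  0.00035295, -0.00381222,  0.00116741,
        0.00175534, -0.00084046]), 'effort': array([ 3.28001399e-03, -5.97765505e+01,  1.61315940e+00, -2.81953418e+01,
        1.27553375e-02,  5.17727807e-03,  1.04315767e-06]), 'eef_pos': array([0.2693275 , 0.61833271, 0.23041721]), 'tool_rot': array([ 2.03945944e-01,  9.78981788e-01, -8.34488823e-04, -1.21641305e-04]), 'force': array([ 0.07906978,  0.79453033, -0.41379478]), 'ft_torque': array([-0.05352102, -0.00563935, -0.012902  ]), 'grip_force': 0.0, 'opening': 0.08506104323755798} 0.0187
```

View pics/top0.png

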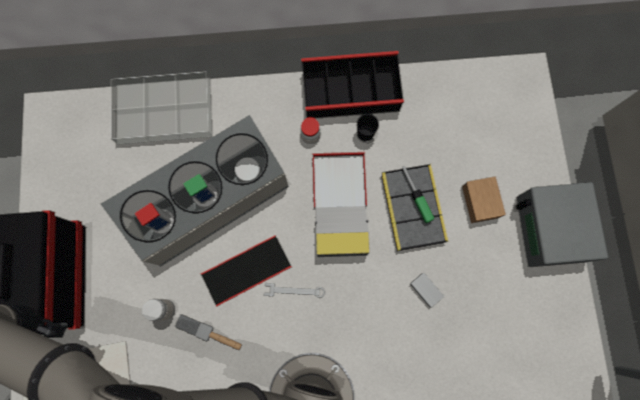

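View pics/scene0.png

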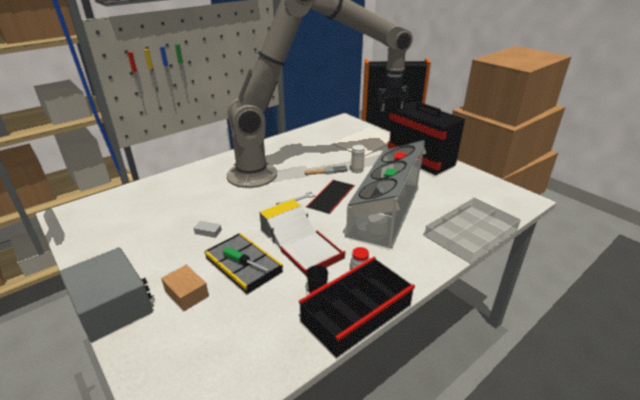

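Red block in the left port, green in the middle, right port empty (yellow absent). Screwdriver on the tray at about (418,195), ramp at (340,205), mat at (247,270). I'll zoom in for corners.

Run:
```python
from h import *
im=np.mean([manip.camera('top') for _ in range(4)],axis=0).astype(np.uint8)
for n,(x0,y0,x1,y1,s) in {'cA':(95,110,295,260+50,3),'cB':(300,140,460,265,5)}.items():
    c=cv2.resize(im[y0:y1,x0:x1],None,fx=s,fy=s,interpolation=cv2.INTER_CUBIC)
    for u in range(x0-x0%20+20,x1,20): cv2.putText(c,str(u),((u-x0)*s,10),0,.35,(255,0,255),1); cv2.line(c,((u-x0)*s,12),((u-x0)*s,18),(255,0,255),1)
    for v in range(y0-y0%20+20,y1,20): cv2.putText(c,str(v),(0,(v-y0)*s+4),0,.35,(255,0,255),1); cv2.line(c,(25,(v-y0)*s),(32,(v-y0)*s),(255,0,255),1)
    cv2.imwrite(f'pics/{n}.png',c[:,:,::-1])
```

```text
(no output)
```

View pics/cA.png

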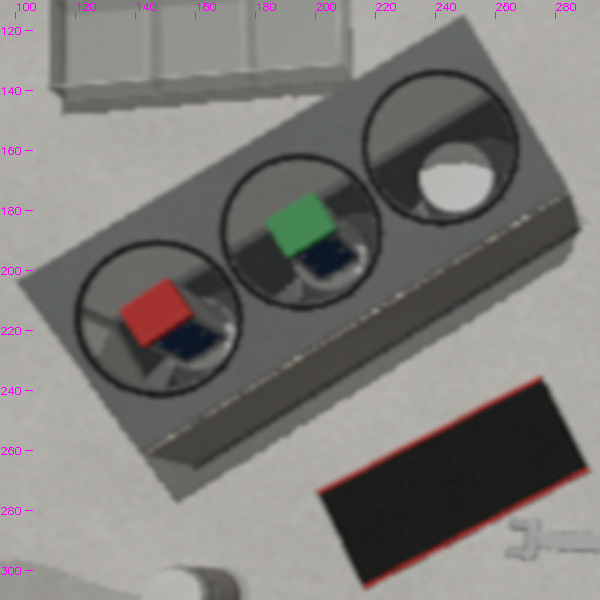

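View pics/cB.png

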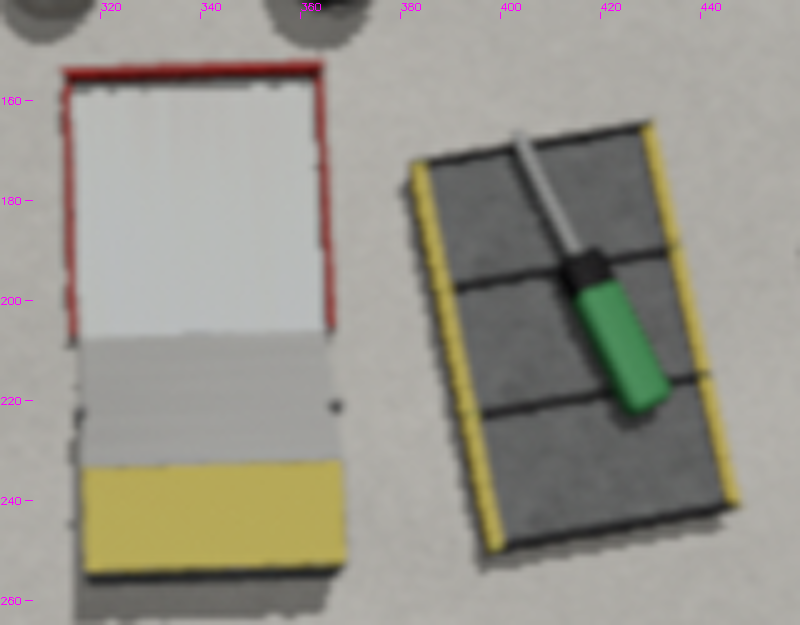

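```bash
cat > fit.py <<'E'
from h import *
from scipy.optimize import least_squares
I=manip.camera_info('top'); W=np.array(I['world_to_cam']); f=200/np.tan(np.radians(I['fov_y']/2))
def proj(P):
    c=np.c_[P,np.ones(len(P))]@W.T; return c[:,:2]/c[:,2:3]*f+[I['cx'],I['cy']]
def fit(name,L,U,s,o,g):
    L=np.array(L,float);U=np.array(U)/s+o
    def T(p): c,n=np.cos(p[2]),np.sin(p[2]); return np.c_[p[0]+c*L[:,0]-n*L[:,1],p[1]+n*L[:,0]+c*L[:,1],L[:,2]]
    r=least_squares(lambda p:(proj(T(p))-U).ravel(),g); print(name,r.x.round(4).tolist(),'res px',np.abs(r.fun).max().round(2)); return r.x
A=(3,np.array([95,110])); B=(5,np.array([300,140]))
h=.09;w=.2275
c=fit('cab',[(h,w,.224),(h,-w,.224),(-h,-w,.146),(-h,w,.146),(0,.146,.185),(0,0,.185),(0,-.146,.185)],[(18,282),(463,16),(572,195),(148,455),(159,318),(301,232),(440,147)],*A,[.7,.3,.5])
for n,U in dict(red=[(119,312),(145,347),(193,316),(168,279)],green=[(266,230),(289,258),(336,225),(315,192)]).items():
    fit(n,[(.02,.025,.18),(-.02,.025,.18),(-.02,-.025,.18),(.02,-.025,.18)],U,*A,[.7,.3,.5])
fit('mat',[(.055,.125,.004),(.055,-.125,.004),(-.055,-.125,.004),(-.055,.125,.004)],[(318,492),(542,377),(589,469),(365,587)],*A,[.5,.2,.5])
fit('ramp',[(-.09,.075,.085),(-.09,-.075,.085),(-.15,.075,.085),(-.15,-.075,.085),(.16,.075,.032),(.16,-.075,.032)],[(80,467),(343,461),(87,571),(345,566),(63,70),(322,63)],*B,[.6,0,0])
fit('tray',[(.12,.074,.036),(.12,-.074,.036),(-.12,-.074,.036),(-.12,.074,.036)],[(412,163),(652,123),(740,504),(490,552)],*B,[.6,-.2,0])
fit('driver',[(-.05,0,.05),(.05,0,.05),(.135,0,.05)],[(648,405),(584,258),(518,133)],*B,[.6,-.2,0])
x,y,t=c
for n,k in zip('LMR',(.146,0,-.146)): print(n,x-k*np.sin(t),y+k*np.cos(t))
E
python3 fit.py
```

```text
cab [0.5864, 0.2601, 0.4895] res px 2.26
red [0.5259, 0.3949, 0.5482] res px 0.53
green [0.5952, 0.2631, 0.576] res px 1.44
mat [0.3703, 0.1634, 0.4006] res px 1.26
ramp [0.537, -0.1318, -0.0558] res px 1.56
tray [0.5138, -0.3516, 0.0885] res px 0.78
driver [0.509, -0.3736, 0.3159] res px 0.96
L 0.5177664018463866 0.3889958234206604
M 0.5864184284283859 0.2601435853873827
R 0.6550704550103852 0.131291347354105
```

```bash
sed -i 's/^def proj(P):/K1=0.0\ndef proj(P):/; s/return c\[:,:2\].*$/q=c[:,:2]\/c[:,2:3]; r2=(q**2).sum(1,keepdims=True); return q*(1+K1*r2)*f+[I["cx"],I["cy"]]/' fit.py
for k in -0.2 -0.12 -.06 0.06 0.12 ; do echo K $k; sed "s/^K1=.*/K1=$k/" fit.py > /tmp/f.py; PYTHONPATH=. python3 /tmp/f.py; done
```

```text
K -0.2
K -0.12
K -.06
K 0.06
K 0.12Traceback (most recent call last):
  File "/tmp/f.py", line 1, in <module>
    from h import *
  File "h.py", line 1, in <module>
    import numpy as np, cv2
ModuleNotFoundError: No module named 'cv2'
Traceback (most recent call last):
  File "h.py", line 1, in <module>
    import numpy as np, cv2
ModuleNotFoundError: No module named 'cv2'
Traceback (most recent call last):
  File "h.py", line 1, in <module>
    import numpy as np, cv2
ModuleNotFoundError: No module named 'cv2'
Traceback (most recent call last):
  File "h.py", line 1, in <module>
    import numpy as np, cv2
ModuleNotFoundError: No module named 'cv2'
Traceback (most recent call last):
  File "h.py", line 1, in <module>
    import numpy as np, cv2
ModuleNotFoundError: No module named 'cv2'
```

```bash
for k in -0.2 -0.12 -.06 0.06 0.12 ; do echo K $k; sed "s/^K1=.*/K1=$k/" fit.py > f2.py; python3 f2.py|grep -v '^[LMR] '; done
```

```text
K -0.2
cab [0.5866, 0.269, 0.4795] res px 4.41
red [0.526, 0.408, 0.5439] res px 1.52
green [0.5963, 0.268, 0.5744] res px 1.41
mat [0.3679, 0.1668, 0.404] res px 0.99
ramp [0.5369, -0.132, -0.0558] res px 1.64
tray [0.5132, -0.3543, 0.0901] res px 1.02
driver [0.5089, -0.3761, 0.3215] res px 0.88
K -0.12
cab [0.5865, 0.2654, 0.4835] res px 1.99
red [0.5259, 0.4025, 0.5456] res px 1.11
green [0.5958, 0.266, 0.575] res px 1.42
mat [0.3689, 0.1654, 0.4026] res px 0.84
ramp [0.5369, -0.1319, -0.0558] res px 1.61
tray [0.5135, -0.3532, 0.0894] res px 0.79
driver [0.5089, -0.3751, 0.3192] res px 0.91
K -.06
cab [0.5864, 0.2628, 0.4865] res px 1.78
red [0.5259, 0.3986, 0.5469] res px 0.82
green [0.5955, 0.2645, 0.5755] res px 1.43
mat [0.3696, 0.1644, 0.4016] res px 1.05
ramp [0.537, -0.1318, -0.0558] res px 1.58
tray [0.5136, -0.3524, 0.089] res px 0.65
driver [0.5089, -0.3743, 0.3175] res px 0.94
K 0.06
cab [0.5864, 0.2575, 0.4926] res px 3.37
red [0.5258, 0.3913, 0.5495] res px 0.4
green [0.5949, 0.2617, 0.5765] res px 1.45
mat [0.3711, 0.1624, 0.3996] res px 1.52
ramp [0.537, -0.1317, -0.0558] res px 1.54
tray [0.514, -0.3508, 0.088] res px 0.93
driver [0.509, -0.3729, 0.3142] res px 0.98
K 0.12
cab [0.5864, 0.255, 0.4956] res px 4.99
red [0.5258, 0.3879, 0.5508] res px 0.43
green [0.5946, 0.2603, 0.577] res px 1.45
mat [0.3718, 0.1614, 0.3986] res px 1.78
ramp [0.5371, -0.1317, -0.0557] res px 1.51
tray [0.5142, -0.35, 0.0876] res px 1.07
driver [0.509, -0.3721, 0.3126] res px 1.02
```

```bash
cat >> h.py <<'E'
CAB=(.5864,.263,.486);MAT=(.3695,.1645,.4017);RAMP=(.537,-.1318,-.0558);TRAY=(.5136,-.3525,.089)
def loc(F,x,y): c,s=np.cos(F[2]),np.sin(F[2]); return np.array([F[0]+c*x-s*y,F[1]+s*x+c*y])
def q(z,y):
    z=np.array(z,float);z/=np.linalg.norm(z);y=np.array(y,float);y-=z*(y@z);y/=np.linalg.norm(y)
    return R.from_matrix(np.c_[np.cross(y,z),y,z]).as_quat()
def down(a): return q([0,0,-1],[np.cos(a),np.sin(a),0])   # a = yaw of closing line
def best(p,qs):
    j0=manip.state()['joint_positions'];b=None
    for k in qs:
        j=manip.inverse_kinematics(p,k)
        if j is not None:
            d=np.abs(np.array(j)-j0).max()
            if b is None or d<b[0]: b=(d,k,j)
    return b
def both(a): return [down(a),down(a+np.pi)]
def wproj():
    s=manip.state(); T=np.eye(4);T[:3,:3]=R.from_quat(s['tool_rot']).as_matrix();T[:3,3]=s['eef_pos']
    i=manip.camera_info('wrist'); return T@np.array(i['tool_from_camera']),i
def pix2w(uv,z,M,i):
    f=200/np.tan(np.radians(i['fov_y']/2)); d=M[:3,:3]@[(uv[0]-i['cx'])/f,(uv[1]-i['cy'])/f,1]; o=M[:3,3]
    return o+d*(z-o[2])/d[2]
def wsnap(fn):
    M,i=wproj(); np.savez('pics/'+fn,M=M); snap('wrist',fn)
def wp(fn,uv,z): return pix2w(uv,z,np.load('pics/'+fn+'.npz')['M'],manip.camera_info('wrist'))
E
python3 - <<'E'
from h import *
p=manip.state()['eef_pos']; qq=manip.state()['tool_rot']
manip.move_linear([p[0],p[1],.40],v=.2)
for x in(0,.01,.02,.03):
    for y in (0,.04,.08):
        w=loc(MAT,x,y); print(x,y,[ (best([*w,z],[k]) is not None) for z in(.01,.1) for k in both(MAT[2])])
a=.3175+np.pi/2
P=np.array([.509,-.3743,.22]); b=best(P,both(a)); print(b)
manip.move_ptp([.5,0,.42],b[1]); manip.move_ptp(P,b[1]); wsnap('w1'); print(manip.state()['time'])
E
```

```text
0 0 [True, True, True, True]
0 0.04 [True, True, True, True]
0 0.08 [True, True, True, True]
0.01 0 [True, True, True, True]
0.01 0.04 [True, True, True, True]
0.01 0.08 [True, True, True, True]
0.02 0 [True, True, True, True]
0.02 0.04 [True, True, True, True]
0.02 0.08 [True, True, True, True]
0.03 0 [True, True, True, True]
0.03 0.04 [True, True, True, True]
0.03 0.08 [True, True, True, True]
(np.float64(1.1097234802868865), array([0.98742566, 0.15808405, 0.        , 0.        ]), array([-0.16810528,  0.63578778,  1.0638406 ,  1.72300574, -0.60446064,
        1.15166295, -0.18072538]))
5.2583
```

View pics/w1.png

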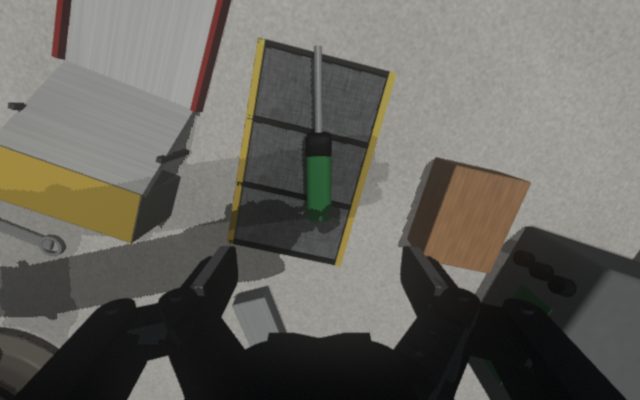

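The driver lies at pixel (318,177), axis nearly vertical; tray corners at (262,40), (393,73), (340,263), (231,241).

Run:
```python
from h import *
a=wp('w1',(320,216),.055);b=wp('w1',(318,133),.055);c=wp('w1',(318,46),.05)
print(a,b,c,(a+b)/2,np.arctan2(*(c-a)[1::-1]))
t=np.array([wp('w1',u,.036) for u in((262,40),(393,73),(340,263),(231,241))]);print(t,t.mean(0),[np.linalg.norm(t[i]-t[i-1]) for i in range(4)])
print(np.arctan2(*((t[0]+t[1]-t[2]-t[3])[1::-1])))
```

```text
[ 0.47086028 -0.38762701  0.055     ] [ 0.56059297 -0.35552154  0.055     ] [ 0.64125155 -0.32887049  0.05      ] [ 0.51572663 -0.37157428  0.055     ] 0.33206425033984405
[[ 0.63089037 -0.2707795   0.036     ]
 [ 0.64450631 -0.41268153  0.036     ]
 [ 0.40959612 -0.43581291  0.036     ]
 [ 0.39559599 -0.29241439  0.036     ]] [ 0.5201472  -0.35292208  0.036     ] [np.float64(0.2362869348633216), np.float64(0.14255378108163066), np.float64(0.23604630760757858), np.float64(0.14408032876459856)]
0.09491983483124831
```

```bash
sed -i 's/TRAY=(.5136,-.3525,.089)/TRAY=(.517,-.353,.092)/' h.py
python3 - <<'E'
from h import *
a=.325+np.pi/2; k=best([.512,-.373,.1],both(a))[1]
manip.move_linear([.512,-.373,.10],k,v=.2); manip.move_linear([.512,-.373,.041],k,v=.08)
manip.gripper_to(.0,40); s=manip.state(); print(s['opening'],s['grip_force'])
manip.move_linear([.512,-.373,.30],k,v=.25)
# driver +x must point to -y of mat: rotate by (MAT yaw - pi/2 - .325)
k2=(R.from_rotvec([0,0,MAT[2]-np.pi/2-.325])*R.from_quat(k)).as_quat()
w=loc(MAT,.01,.04); j=manip.inverse_kinematics([*w,.2],k2); print(j)
if j is None: k2=(R.from_rotvec([0,0,np.pi])*R.from_quat(k2)).as_quat(); print('flip')
manip.move_ptp([.40,-.10,.35],k2); manip.move_ptp([*w,.2],k2)
manip.move_linear([*w,.06],k2,v=.15)
print(manip.move_linear([*w,.009],k2,v=.05,max_force=6), manip.state()['eef_pos'],manip.state()['opening'])
manip.gripper_to(.06); manip.move_linear([*w,.2],k2,v=.15)
wsnap('w2'); print(manip.state()['time'],manip.state()['force'])
E
```

```text
0.027703735052449215 39.742058515548706
[ 0.39660105  0.25665434 -1.17156826  2.11567584  0.29272528  0.94502756
  2.60566512]
True [0.36268381 0.20515641 0.00924315] 0.02733159363184731
18.8833 [ 0.02677057  0.05397682 -0.29707792]
```

View pics/w2.png

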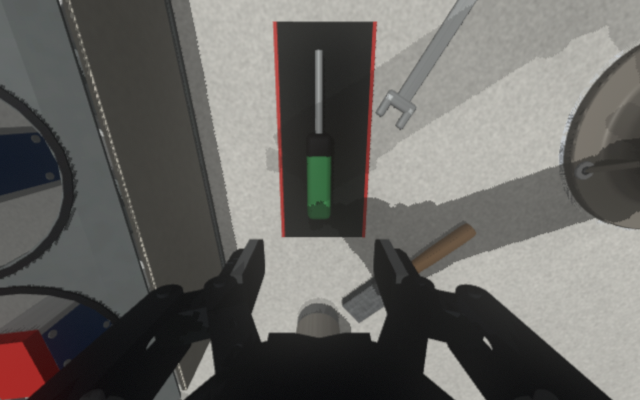

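```bash
cat >> h.py <<'E'
T25=np.radians(25)
def tq(cabyaw,byaw,flip):
    y=np.array([-np.sin(byaw),np.cos(byaw),0])*(-1 if flip else 1)
    return q([np.sin(T25)*np.cos(cabyaw),np.sin(T25)*np.sin(cabyaw),-np.cos(T25)],y)
NRM=np.array([-np.sin(T25)*np.cos(CAB[2]),-np.sin(T25)*np.sin(CAB[2]),np.cos(T25)])
HP=manip.hold_point_z
def tcp(gp,k): return np.array(gp)+R.from_quat(k).as_matrix()[:,2]*HP
RED=(.526,.399,.547);GREEN=(.5955,.265,.57)
def Trf(p,Rm): T=np.eye(4);T[:3,:3]=Rm;T[:3,3]=p;return T
def blockT(b,zc=.12): return Trf([b[0],b[1],zc],R.from_euler('z',b[2]+np.pi).as_matrix())  # +x blue toward robot
def leanT(F,th,dx=-.004,dz=.003,edge_x=-.09,top=.085):
    fr=np.array([np.cos(F[2]),np.sin(F[2]),0]);u=np.sin(th)*fr+np.cos(th)*np.array([0,0,1]);f=np.cos(th)*fr-np.sin(th)*np.array([0,0,1])
    e=np.array([*loc(F,edge_x+dx,0),top+dz]); return Trf(e-.02*f+.06*u,np.c_[-f,np.cross(u,-f),u])
E
python3 - <<'E'
from h import *
for n,b in(('r',RED),('g',GREEN)):
  for fl in(0,1):
    k=tq(CAB[2],b[2],fl); g=tcp([b[0],b[1],.164],k); Tt=Trf(g,R.from_quat(k).as_matrix())
    rel=np.linalg.inv(blockT(b))@Tt; L=leanT(RAMP,np.radians(28))@rel; kr=R.from_matrix(L[:3,:3]).as_quat()
    pts=[(g,k),(g+.13*NRM,k),(g+.06*NRM+[0,0,.12],k),(g+.06*NRM+[0,0,.16],k),(L[:3,3]+[0,0,.2],kr),(L[:3,3],kr)]
    for p,kk in pts:
        j=manip.inverse_kinematics(p,kk); print(n,fl,np.round(p,3),None if j is None else np.round(j,2))
E
```

```text
r 0 [0.533 0.403 0.147] [-0.53  0.41 -0.34  1.98  0.68  0.44  0.72]
r 0 [0.484 0.377 0.265] [-0.2   0.22 -0.72  1.97  0.52  0.66  0.87]
r 0 [0.511 0.391 0.321] [-0.13  0.23 -0.79  1.84  0.46  0.78  0.96]
r 0 [0.511 0.391 0.361] [-0.04  0.21 -0.89  1.77  0.44  0.87  1.  ]
r 0 [ 0.473 -0.129  0.371] [ 1.24  0.35 -1.38  1.7   0.36  1.44  1.31]
r 0 [ 0.473 -0.129  0.171] [ 0.76  0.37 -0.77  1.98  0.34  0.98  1.33]
r 1 [0.533 0.403 0.147] [-1.66  0.8   1.27  2.05 -1.29  0.69 -0.71]
r 1 [0.484 0.377 0.265] [-1.9   0.37  1.33  2.06 -0.51  0.6  -1.32]
r 1 [0.511 0.391 0.321] [-1.87  0.34  1.33  1.93 -0.41  0.72 -1.41]
r 1 [0.511 0.391 0.361] [-1.93  0.26  1.35  1.87 -0.27  0.79 -1.53]
r 1 [ 0.473 -0.129  0.371] [-1.03  0.16  1.32  1.81 -0.12  1.34 -1.3 ]
r 1 [ 0.473 -0.129  0.171] [-0.81  0.61  1.29  2.07 -0.64  1.03 -0.81]
g 0 [0.602 0.269 0.147] [-0.16  0.41 -0.44  2.    0.55  0.37  1.13]
g 0 [0.554 0.243 0.265] [ 0.19  0.21 -0.79  1.99  0.33  0.59  1.33]
g 0 [0.58  0.257 0.321] [ 0.24  0.22 -0.87  1.85  0.31  0.73  1.36]
g 0 [0.58  0.257 0.361] [ 0.35  0.21 -0.99  1.79  0.3   0.81  1.38]
g 0 [ 0.473 -0.129  0.371] [ 1.23  0.36 -1.39  1.7   0.38  1.45  1.3 ]
g 0 [ 0.473 -0.129  0.171] [ 0.75  0.37 -0.77  1.98  0.35  0.98  1.31]
g 1 [0.602 0.269 0.147] [-1.3   0.61  1.06  2.07 -1.2   0.58 -0.46]
g 1 [0.554 0.243 0.265] [-1.61  0.32  1.34  2.08 -0.66  0.63 -0.9 ]
g 1 [0.58  0.257 0.321] [-1.61  0.3   1.34  1.95 -0.53  0.74 -1.03]
g 1 [0.58  0.257 0.361] [-1.68  0.21  1.36  1.89 -0.36  0.79 -1.17]
g 1 [ 0.473 -0.129  0.371] [-1.03  0.16  1.32  1.81 -0.11  1.33 -1.31]
g 1 [ 0.473 -0.129  0.171] [-0.81  0.61  1.29  2.07 -0.63  1.02 -0.82]
```

Run:
```python
from h import *
p=manip.state()['eef_pos']; manip.move_linear([p[0],p[1],.35],v=.2)
b=RED;k=tq(CAB[2],b[2],0); g=tcp([b[0],b[1],.164],k); v=g+.15*NRM
manip.move_ptp(v+[-.03,-.02,.12],k); manip.move_linear(v,v=.2); manip.gripper_to(.068)
wsnap('w3'); print(manip.state()['time'],manip.state()['eef_pos'],v,manip.state()['opening'])
```

```text
22.425 [0.47716664 0.37319567 0.28404858] [0.47693548 0.37308112 0.28299821] 0.06850731483504496
```

View pics/w3.png

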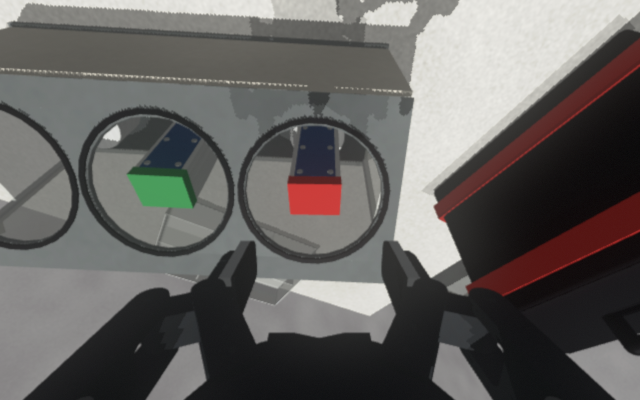

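Red cap top face corners (289,184), (341,184), (340,215), (290,213); left port centred about (314,186), green cap corners (128,178), (188,177), (195,207), (137,202), mid port about (156,180).

Run:
```python
from h import *
for n,U in dict(red=[(289,184),(341,184),(340,215),(290,213)],green=[(128,178),(188,177),(195,207),(137,202)]).items():
    t=np.array([wp('w3',u,.18) for u in U]); e=t[1]-t[0]+t[2]-t[3]; d=t[3]+t[2]-t[0]-t[1]
    print(n,t.mean(0),'yaw',np.arctan2(e[0],-e[1]),np.arctan2(d[1],d[0]),'size',np.linalg.norm(e)/2,np.linalg.norm(d)/2)
print(wp('w3',(314,186),.185),wp('w3',(156,180),.185),loc(CAB,0,.146),loc(CAB,0,0))
```

```text
red [0.53126669 0.3979384  0.18      ] yaw -2.6127738450332343 0.5288718735702825 size 0.050047946963619354 0.04005134391735098
green [0.60075909 0.26625585 0.18      ] yaw -2.6356362721827393 0.38989484118459894 size 0.0573775595922358 0.035310872391194896
[0.5128153 0.3863756 0.185    ] [0.58302571 0.25984087 0.185     ] [0.51820445 0.39209441] [0.5864 0.263 ]
```

```bash
cat > pick.py <<'E'
from h import *
def pick(b):
    k=tq(CAB[2],b[2],0); g=tcp([b[0],b[1],.164],k)
    manip.move_linear(g+.15*NRM,k,v=.15)
    print('hit',manip.move_linear(g,k,v=.07,max_force=10))
    s=manip.state(); print('at',s['eef_pos']-g,s['force'])
    manip.gripper_to(0,80); s=manip.state(); print('open',s['opening'],s['grip_force'])
    Tt=Trf(s['eef_pos'],R.from_quat(s['tool_rot']).as_matrix()); np.save('rel.npy',np.linalg.inv(blockT(b))@Tt)
    manip.move_linear(g+.06*NRM,k,v=.08); manip.move_linear(g+.06*NRM+[0,0,.14],k,v=.15)
    s=manip.state(); print('open',s['opening'],s['time'],s['force'])
E
python3 - <<'E'
from pick import *
pick((.5295,.398,.535)); wsnap('w4')
E
```

```text
hit False
at [9.31831557e-05 4.26606536e-05 3.55740495e-04] [ 0.21067201 -0.25091425 -0.69337019]
open 0.04915272464594421 83.02888870239258
open 0.04922521118391997 27.25 [ 0.43858745 -0.40839791 -3.99931016]
```

View pics/w4.png

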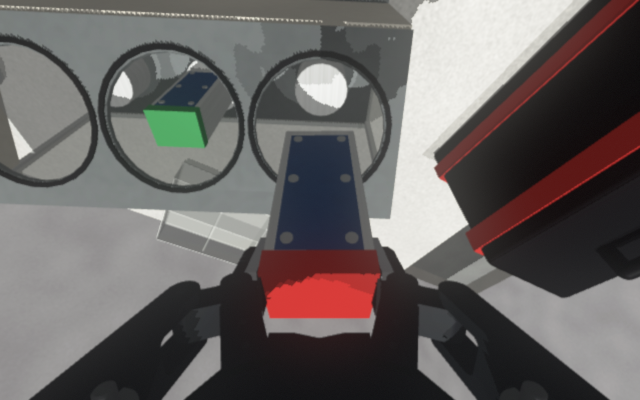

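Run:
```python
from h import *
im=cv2.imread('pics/w1.png')
for u in (10,40,70,100,125):
    col=im[100:300,u].astype(int); m=(col[:,2]-col[:,0])>50; v=100+np.where(m)[0].min(); 
    for vv in (v,100+np.where(m)[0].max()):
        w=wp('w1',(u,vv),.085); d=w[:2]-RAMP[:2]; c,s=np.cos(RAMP[2]),np.sin(RAMP[2]); print(u,vv,np.round([c*d[0]+s*d[1],-s*d[0]+c*d[1]],4))
w=wp('w1',(144,195),.085);d=w[:2]-RAMP[:2];print(c*d[0]+s*d[1],-s*d[0]+c*d[1])
```

```text
10 150 [-0.0888  0.0556]
10 202 [-0.1454  0.052 ]
40 160 [-0.0882  0.0271]
40 212 [-0.1454  0.0218]
70 171 [-0.0886 -0.0022]
70 222 [-0.1454 -0.0091]
100 181 [-0.0881 -0.032 ]
100 232 [-0.1454 -0.0407]
125 190 [-0.0883 -0.0574]
125 240 [-0.145  -0.0675]
-0.08644304956672855 -0.07666155842719767
```

```bash
cat > tip.py <<'E'
from h import *
def tip(name):
    rel=np.load('rel.npy'); L=leanT(RAMP,np.radians(30),dx=-.002)@rel; k=R.from_matrix(L[:3,:3]).as_quat(); p=L[:3,3]
    print(p); manip.move_ptp(p+[0,0,.17],k); manip.move_linear(p+[0,0,.03],k,v=.15)
    print('hit',manip.move_linear(p,k,v=.04,max_force=8)); s=manip.state(); print('open',s['opening'],s['force'])
    manip.gripper_to(.085); manip.hold(.8)
    manip.move_linear(manip.state()['eef_pos']+[0,0,.2],k,v=.2); snap('top',name,(280,140,480,290),4); wsnap(name+'w'); print(manip.state()['time'])
E
python3 -c "
from tip import *
tip('t1')"
```

```text
[ 0.47870386 -0.12895286  0.16968406]
hit False
open 0.04896908825142052 [ 0.25521995 -0.1429297  -2.79323603]
33.65
```

View pics/t1w.png

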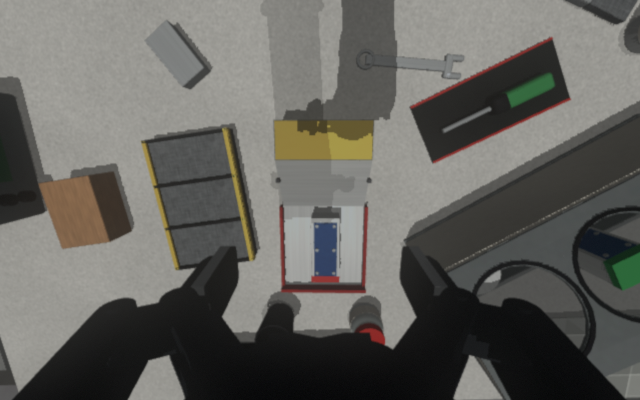

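Red lies on the run-out blue face up (blue cover from (314,221) to (337,277), cap at the end stop); driver still on the mat.

```bash
cat > lie.py <<'E'
from h import *
def blk(fn):
    "blue cover outline of lying block on run-out -> world centre, yaw of its long axis"
    im=cv2.imread(f'pics/{fn}.png').astype(int); m=((im[:,:,0]-im[:,:,2]>25)).astype(np.uint8)
    n,lab,st,_=cv2.connectedComponentsWithStats(m); out=[]
    for i in range(1,n):
        if st[i,4]>150:
            pts=np.argwhere(lab==i)[:,::-1].astype(np.float32); box=cv2.boxPoints(cv2.minAreaRect(pts))
            w=np.array([wp(fn,u,.052) for u in box]); e=[w[1]-w[0],w[2]-w[1]]; e.sort(key=lambda a:-np.linalg.norm(a))
            out.append((st[i].tolist(),w.mean(0).round(4),np.arctan2(e[0][1],e[0][0]),[round(np.linalg.norm(a),3) for a in e]))
    return out
def inF(F,w): d=w[:2]-np.array(F[:2]);c,s=np.cos(F[2]),np.sin(F[2]); return np.array([c*d[0]+s*d[1],-s*d[0]+c*d[1]])
if __name__=='__main__':
    import sys
    for o in blk(sys.argv[1]): print(o,inF(RAMP,o[1]))
    for u in [(312,209),(340,209),(340,284),(313,283)]: print(inF(RAMP,wp(sys.argv[1],u,.052)))
E
python3 lie.py t1w
```

```text
([314, 223, 23, 52, 1061], array([ 0.6101, -0.1311,  0.052 ]), np.float64(-0.041121768546612286), [np.float64(0.096), np.float64(0.038)]) [0.07294719 0.00477577]
[ 9.67147626e-05 -1.79362672e-02]
[-0.00024112  0.03004253]
[0.14037377 0.03252473]
[ 0.13902389 -0.01655949]
```

```bash
python3 - <<'E'
from h import *
w=loc(RAMP,.076,.005)
j0=manip.state()['joint_positions']
for f in(0,np.pi):
    print(np.round(best([*w,.05],[down(RAMP[2]+np.pi/2+f)])[2],2))
    for x in(-.079,.079):
        for d in (0,np.pi):
            b=best([*loc(TRAY,x,0),.05],[down(TRAY[2]+d)]); print('tray',x,d,None if b is None else np.round(b[2],2))
k=best([*w,.15],both(RAMP[2]+np.pi/2))[1]
manip.move_ptp([*w,.24],k); manip.gripper_to(.075); wsnap('w5'); print(k)
E
python3 lie.py w5 | head -3
```

```text
[ 0.52  0.68 -0.57  1.78  0.48  0.83  1.24]
tray -0.079 0 [ 0.82  0.56 -0.32  1.93  0.26  0.69  0.44]
tray -0.079 3.141592653589793 [-0.22  1.03  1.26  2.   -1.16  1.1  -1.46]
tray 0.079 0 [ 0.65  0.71 -0.32  1.63  0.28  0.85  0.31]
tray 0.079 3.141592653589793 [-0.26  1.15  1.26  1.7  -1.17  1.23 -1.75]
[-0.64  1.09  1.26  1.86 -1.17  1.17 -0.57]
tray -0.079 0 [ 0.82  0.56 -0.32  1.93  0.26  0.69  0.44]
tray -0.079 3.141592653589793 [-0.22  1.03  1.26  2.   -1.16  1.1  -1.46]
tray 0.079 0 [ 0.65  0.71 -0.32  1.63  0.28  0.85  0.31]
tray 0.079 3.141592653589793 [-0.26  1.15  1.26  1.7  -1.17  1.23 -1.75]
[0.02789638 0.99961082 0.         0.        ]
([303, 130, 33, 81, 2390], array([ 0.6099, -0.1308,  0.052 ]), np.float64(-0.03898662274856785), [np.float64(0.098), np.float64(0.037)]) [0.07273077 0.00506415]
[ 0.12051995 -0.00378704]
[0.12051968 0.03145868]
```

View pics/w5.png

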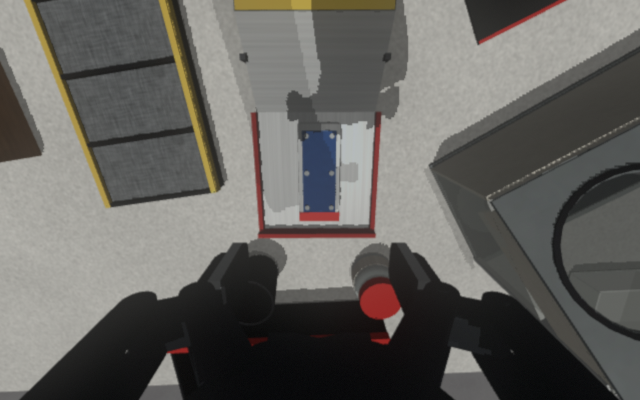

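```bash
cat > place.py <<'E'
from h import *
from lie import blk,inF
def grab(fn):
    _,w,a,_=max(blk(fn),key=lambda o:o[0][4]); a=(a+np.pi/2)%np.pi-np.pi/2; print(w,a)
    k=best([w[0],w[1],.15],both(a+np.pi/2))[1]
    manip.move_linear([w[0],w[1],.10],k,v=.2); print('hit',manip.move_linear([w[0],w[1],.026],k,v=.07,max_force=10))
    manip.gripper_to(0,70); s=manip.state(); print(s['opening'],s['grip_force'])
    manip.move_linear([w[0],w[1],.2],k,v=.2)
def lay(x,fn):
    w=loc(TRAY,x,0); k=best([*w,.2],both(TRAY[2]))[1]; manip.move_ptp([*w,.2],k); manip.move_linear([*w,.08],k,v=.2)
    print('hit',manip.move_linear([*w,.0445],k,v=.04,max_force=8),manip.state()['eef_pos'],manip.state()['opening'])
    manip.gripper_to(.060); manip.move_linear([*w,.24],k,v=.2); wsnap(fn); print(manip.state()['time'])
E
python3 -c "
from place import *
grab('w5');lay(-.079,'w6')"
```

```text
[ 0.6099 -0.1308  0.052 ] -0.03898662274856779
hit False
0.04847361171291127 74.74076986312866
hit True [ 0.43787729 -0.35989983  0.04480418] 0.048762136518742165
42.3083
```

View pics/w6.png

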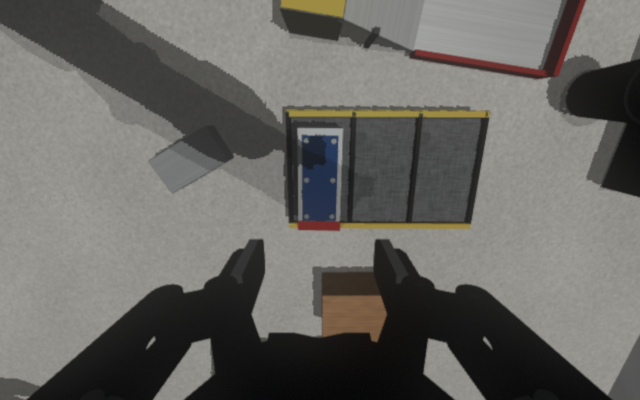

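Run:
```python
from h import *
from lie import inF
for n,U,z in(('tray',((288,112),(489,112),(471,229),(289,228)),.036),('blk',((299,128),(342,128),(340,231),(298,231)),.07),('cover',((301,135),(339,135),(338,222),(302,222)),.07)):
    t=np.array([wp('w6',u,z) for u in U]); print(n,t.mean(0),[inF(TRAY,a).round(4).tolist() for a in t],inF(TRAY,t.mean(0)))
```

```text
tray [ 0.52003583 -0.35246719  0.036     ] [[-0.1154, 0.0747], [0.1219, 0.0748], [0.1245, -0.0749], [-0.1188, -0.0736]] [0.00307194 0.00025165]
blk [ 0.4396446 -0.3624349  0.07     ] [[-0.1004, 0.0582], [-0.0539, 0.0582], [-0.0533, -0.0628], [-0.1041, -0.0628]] [-0.07789504 -0.00228834]
cover [ 0.43977766 -0.36027488  0.07      ] [[-0.0983, 0.0508], [-0.0569, 0.0508], [-0.056, -0.0511], [-0.099, -0.0511]] [-0.07756411 -0.00014968]
```

Red is flat and centred in its compartment (within ±8 mm play). Next, green.

Run:
```python
from h import *
b=(.597,.266,.55);k=tq(CAB[2],b[2],0); g=tcp([b[0],b[1],.164],k); v=g+.15*NRM
p=manip.state()['eef_pos']; manip.move_linear([p[0],p[1],.36],v=.2)
manip.gripper_to(.068); manip.move_ptp(v+[-.03,-.02,.12],k); manip.move_linear(v,k,v=.2)
wsnap('w7'); print(manip.state()['time'])
```

```text
46.225
```

View pics/w7.png

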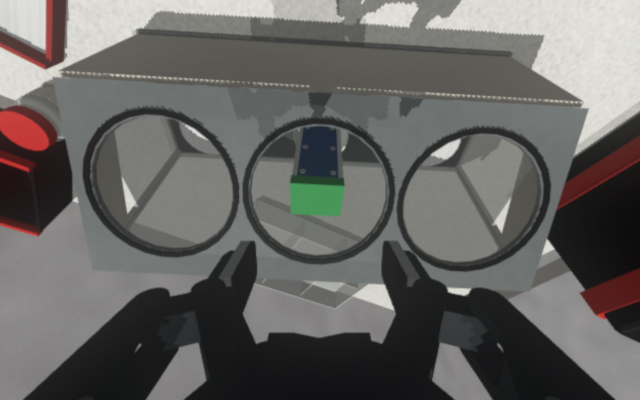

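Green cap top corners (291,183), (343,184), (341,216), (291,214); port centred at about (319,188), in line with the fingers.

```bash
python3 - <<'E'
from pick import *
t=np.array([wp('w7',u,.18) for u in [(291,183),(343,184),(341,216),(291,214)]]); e=t[0]-t[1]+t[3]-t[2]; yaw=np.arctan2(-e[0],e[1]); c=t.mean(0); print(c,yaw)
b=(c[0]-.0015,c[1],yaw)
assert abs(yaw-.55)<.12 and np.hypot(c[0]-.598,c[1]-.266)<.012
pick(b)
from tip import tip
tip('t2')
E
python3 lie.py t2w | grep '('
```

```text
[0.60125941 0.26610302 0.18      ] -2.621812971217476Traceback (most recent call last):
  File "<stdin>", line 4, in <module>
AssertionError
[ WARN:0@0.173] global loadsave.cpp:275 findDecoder imread_('pics/t2w.png'): can't open/read file: check file path/integrity
Traceback (most recent call last):
  File "lie.py", line 15, in <module>
    for o in blk(sys.argv[1]): print(o,inF(RAMP,o[1]))
             ~~~^^^^^^^^^^^^^
  File "lie.py", line 4, in blk
    im=cv2.imread(f'pics/{fn}.png').astype(int); m=((im[:,:,0]-im[:,:,2]>25)).astype(np.uint8)
       ^^^^^^^^^^^^^^^^^^^^^^^^^^^^^^^^^^^
AttributeError: 'NoneType' object has no attribute 'astype'
```

Just the half-turn sign: yaw = 0.520, consistent.

```bash
python3 - <<'E'
from pick import *
pick((.5998,.2661,.525))
from tip import tip
tip('t2')
E
python3 lie.py t2w | grep '('
```

```text
hit False
at [9.08514543e-05 1.04920990e-05 3.13645711e-04] [-0.43044961  0.23582162  0.20117805]
open 0.049110105339804144 83.19938063621521
open 0.04906523192358396 51.05 [ 0.75106752  0.45452152 -5.6174011 ]
[ 0.4788347  -0.12908083  0.16972275]
hit False
open 0.049188195752367506 [ 0.35270514 -0.67671454 -4.33093089]
57.0
([146, 143, 64, 32, 1377], array([ 0.4396, -0.3684,  0.052 ]), np.float64(1.644788706811035), [np.float64(0.104), np.float64(0.041)]) [-0.08405298 -0.24166385]
([305, 224, 22, 53, 1087], array([ 0.6126, -0.147 ,  0.052 ]), np.float64(-0.048868246072512854), [np.float64(0.098), np.float64(0.036)]) [ 0.07633005 -0.01096005]
```

View pics/t2w.png

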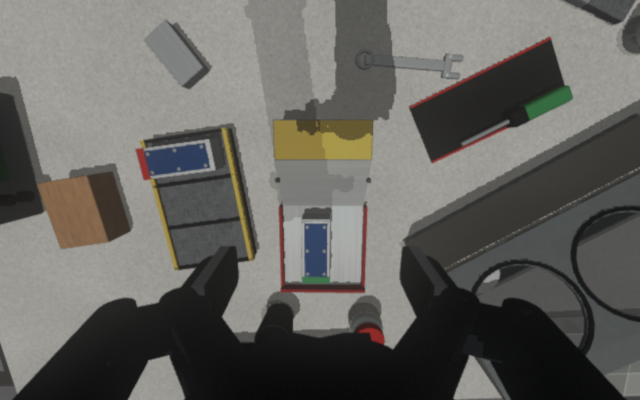

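Green is on the run-out, blue up; the screwdriver has been knocked to the mat's edge (handle about (540,105)). I'll place green, then put the driver back.

```bash
sed -i "s/max(blk(fn),key=lambda o:o\[0\]\[4\])/[o for o in blk(fn) if abs(inF(RAMP,o[1])[1])<.07][0]/" place.py
python3 - <<'E'
from place import *
p=manip.state()['eef_pos']; manip.gripper_to(.075)
k=best([.6126,-.147,.24],both(-.049+np.pi/2))[1]; manip.move_ptp([.6126,-.147,.24],k)
grab('t2w');lay(.080,'w8')
from h import snap
p=manip.state()['eef_pos']; manip.move_linear([p[0],p[1],.36],v=.2)
w=loc(MAT,.03,.08); k=best([*w,.3],both(MAT[2]))[1]; manip.move_ptp([.42,-.05,.36],k); manip.move_ptp([*w,.26],k); wsnap('w9'); print(manip.state()['time'])
im=np.hstack([cv2.imread('pics/w8.png')[60:300,200:560],cv2.imread('pics/w9.png')[0:240,150:590]]); cv2.imwrite('pics/j.png',im)
E
```

```text
[ 0.6126 -0.147   0.052 ] -0.048868246072512944
hit False
0.04884695532267713 75.1208245754242
hit True [ 0.59611189 -0.34540633  0.04483068] 0.04909175458029744
65.4167
68.725
```

View pics/j.png

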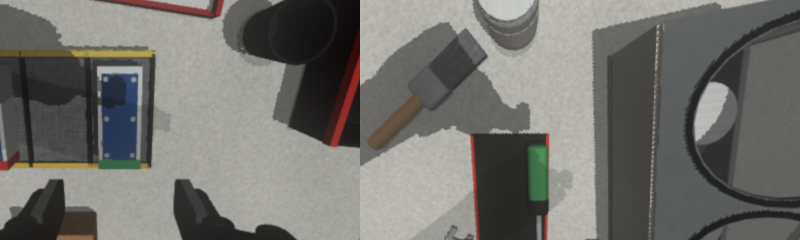

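Run:
```python
from h import *
from lie import inF
a=wp('w9',(328,145),.03);b=wp('w9',(329,215),.03); print(a,b,(a+b)/2,inF(MAT,(a+b)/2),np.arctan2(*(b-a)[1::-1]),np.linalg.norm(b-a))
# mat corners: measured
for u in ((262,134),(337,134),(262,234),(337,234)): print(inF(MAT,wp('w9',u,.004)))
```

```text
[0.36656768 0.28340829 0.03      ] [0.40706328 0.19365091 0.03      ] [0.38681548 0.2385296  0.03      ] [0.04488149 0.0613666 ] -1.1469720414682627 0.09846969227526861
[-0.04742574  0.12293651]
[0.05706809 0.12272607]
[-0.0568006  -0.02901616]
[ 0.05967596 -0.02927025]
```

Run:
```python
from h import *
a=-1.147+np.pi/2; p=np.array([.3860,.2385]); k=best([*p,.2],both(a))[1]
manip.gripper_to(.06); manip.move_linear([*p,.06],k,v=.15); print(manip.move_linear([*p,.011],k,v=.05,max_force=6))
manip.gripper_to(0,40); print(manip.state()['opening'])
w=loc(MAT,.0,.04); manip.move_linear([*p,.04],k,v=.1); manip.move_linear([*w,.04],k,v=.1)
print(manip.move_linear([*w,.0105],k,v=.04,max_force=6)); manip.gripper_to(.06); manip.move_linear([*w,.26],k,v=.15)
wsnap('w10'); s=manip.state(); print(s['time'],s['force'])
manip.hold(.5); snap('top','end',(140,140,480,320),2)
```

```text
False
0.027298465393713833
True
76.0083 [-0.96826063 -0.71804584  0.78551331]
```

View pics/w10.png

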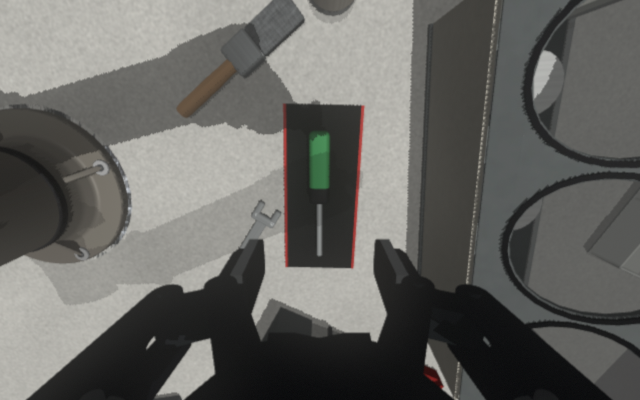

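View pics/end.png

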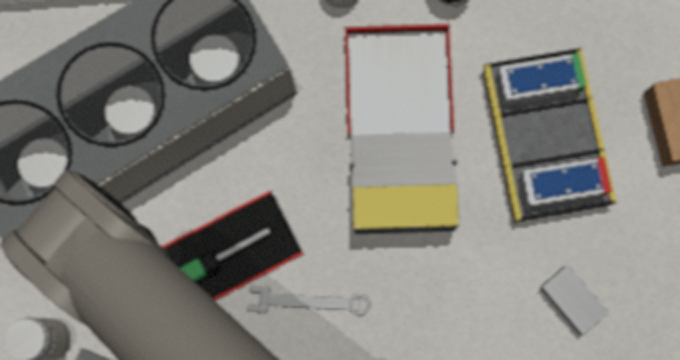

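The driver is centred on the mat (handle at (319,165)), both blocks lie in the outer compartments blue face up, and all three pedestals are empty.

```bash
python3 -c "
from rig import manip
print(manip.sign_off())"
```

```text
the job is handed in; nothing more can be done
None
```

I handed the job in at about 77 s: the screwdriver is on the mat, re-laid after it was knocked to the edge, and the red and green blocks were each tipped down the ramp and now lie flat, blue face up, in the tray's outer compartments (yellow was absent); sign-off returned no verdict.

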